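# Tip the chopping board down onto the cleared red panel

## Robot

A 6-joint arm with a two-finger parallel gripper is mounted at the origin on the work surface. World frame = base frame: x ahead of the robot, y to its left, z up, the work surface at z = 0. Lengths are in m, angles in rad, forces in N, time in s.
With the tool pointing down it reaches from about 0.35 to 0.875 m from the base axis. Payload 4.2 kg.
Tool frame: the origin (TCP) lies on the centre line of the jaws, within the pads' length; the fingertips stand 14 mm ahead of it and the grasp point (between the pads) lies 5 mm behind it; z points along the fingers, y is the line along which they close (so a half turn about z gives the same grasp; the last joint's range is limited). The gripper opens to 87 mm and grips with 3 to 60 N. Pads are 19 mm wide; open, the fingers measure 117 mm over their backs; the gripper's body (75 mm by 190 mm) begins 51 mm behind the grasp point.
Start: joints at [-1.011, 0.385, 0.008, 0, -1.194, -0.259], TCP at [0.185, -0.597, 0.237] pointing down, gripper open.
Joint ranges: [-3.14, 3.14], [-1.21, 2.06], [-1.07, 1.41], [-3.16, 2.05], [-2.99, -0.16], [-3.1, 3.1]. Speed limits (rad/s): [2.79, 2.79, 3.14, 3.14, 3.14, 3.14].

## Interface

Orientations are given as a unit quaternion [x, y, z, w].
In Python, from bench import robot gives the robot as it stands.
- The arm moves only by the tool jog_arm, never from a script. Its argument "deltas" is a list of rows, each a list of 4 numbers: the shift along the tool's x, y, z in units of 20 cm (1.0 is 20 cm), then the turn about the tool's z in units of 180 degrees (1.0 is 180 degrees). A call has 1 to 20 rows; each row is the pose to reach, as a shift and turn from the pose commanded when the call began, along the tool's axes at that moment, turning the shorter way round; what a row does not reach only later rows make up. A row lasts 1/8 s, in which the tool goes at most 62.5 mm and 10.7 degrees, less where a joint would pass 70% of its speed; a pose out of reach is approached as far as the arm can. A call with a number of a shift or a turn outside -1 to 1 is refused whole. A call with a gripper value outside its range is refused whole. "claw" is the opening, from 0 (shut) to 1 (fully open), set as the call begins (left out, the last holds). The fingers move at their own pace and stop on an object; the grip force is fixed at half the most. Time passes only in rows, so rows that repeat a pose let the fingers close. It gives the time, the measured TCP pose, the force, the opening and the grip force at its end, in the units of the state.
- robot.get_obs(): the state, without advancing time (a new reading comes with each control period).
- robot.read_camera(name): name is "side" or "top" or "wrist"; returns a dict with "pixels" (384x512x3 uint8, blue, green, red), "vertical_fov" (degrees; the focal length in pixels is half the picture's height over the tangent of half this angle, whatever the lens; pixels are square), "cx", "cy" (the principal point, pixels), "eye" and "orientation" of the camera in the world. Camera axes: x right, y up, looking along -z (the intrinsics and any distortion apply to the point x, -y, -z); pixel columns grow to the right and rows downward; lengths in m; the calibration is good to about 2 mm. The wrist camera is an equidistant fisheye: a pixel r from the principal point sees the ray r / f radians off the axis. A picture is of the moment at which its call begins. There is no depth.
- robot.job_done(): hands the job in; it is judged then, once.
Trained networks look in the newest picture that a camera, given by its name, has taken for a name from the list of things; names that differ only in an ending like _2 or _b are one class to them, and where a whole thing is asked for, a point or a joint stands for the part that bears it (a point fixed in the world has none). Each returns a list of dicts, best first, with "score" (0 to 1); they miss things now and then, are a little off and sometimes report something else, mostly with a low value. They report only what shows in the picture. A call takes as long as a camera call. They do not tell look-alikes from the thing itself.
- robot.masks_of(thing, camera): "pixels" (384x512 bool, what is visible of it) and "location" ([row, column] in pixels, amid what is visible of it).
- robot.pinpoint(thing, camera): "location" ([row, column] in pixels: a listed point, or the origin of a listed thing).
The state is a dict: "time_s": time; "joint_positions": joint angles; "dq": joint speeds; "joint_torque": joint torques, N m; "tcp_pos": TCP position; "eef_rot": TCP orientation; "wrist_force": force on the tool from outside, world axes, zero at the start; "torque": the same for the moment, N m; "gripper_width": finger opening in m; "grip_force": force on a finger pad.
Only numpy, scipy, OpenCV 4.12 (cv2) and the standard library are available. Lean on these libraries where they do the work, as an engineer would, in place of code of your own. Each camera call takes 0.05 s, during which the arm holds its last target. There are 200 camera calls.

## Task

Make the red half of the kitchen mat ready for chopping: first push the small yellow tin along the mat until it is completely off the red panel, still upright, and only then push high on the face of the standing wooden board so that it tips over and comes to lie flat, entirely on the red panel. Everything is done by pushing with the fingers: do not lift or carry the tin or the board, and leave the tumbler on the blue panel and all other kitchen things undisturbed.

Things in the scene. Friction and masses are not known exactly. Their poses are not given: they have to be found in the camera images.
- mat: Dark grey rectangular mat fixed to the counter, 360 mm (its x) by 520 mm (its y), 2 mm thick. Origin at the centre of its underside, on the counter (z = 0); z up. It carries a red and a blue panel side by side along its y; which one is on which side varies.
- red_panel: Red panel let into the mat, flush with its surface (2 mm above the counter), 200 mm (its x) by 255 mm (its y), same axes as the mat. Origin at its centre. The centre lies 127.5 mm from the mat's centre along the mat's +y or -y, so the panel's inner edge runs along the mat's middle line.
- blue_panel: Blue panel, same size, on the other half of the mat. Origin at its centre.
- board: Light-wood chopping board, about 0.6 kg, loose, standing on end across the mat's middle line: 140 mm wide (its x, along the mat's x within 3 degrees), 34 mm thick (its y), 190 mm tall (its z). Origin: centre of its lower end. One broad face looks over each panel. Pushed near the top it tips over its lower edge at about 10 degrees of lean, falls by itself; the foot may slip forward 10 to 30 mm.
- board_center (a point): Centre of the board: 95 mm above its lower end when standing, 19 mm above the counter when it lies flat on the mat.
- corner_a (a point): Corner of the board at mid thickness: its lower end, -x side (-70, 0, 0 mm in the board's frame).
- corner_b (a point): Corner of the board at mid thickness: its lower end, +x side (70, 0, 0 mm).
- corner_c (a point): Corner of the board at mid thickness: its upper end, -x side (-70, 0, 190 mm).
- corner_d (a point): Corner of the board at mid thickness: its upper end, +x side (70, 0, 190 mm).
- tin: Low round yellow tin with steel rims, 66 mm across (67 mm over the rims), 40 mm tall, about 0.18 kg, loose, standing on the red panel within 35 mm of the panel's centre in x and in y. Origin at the centre of its underside. Low pushes slide it; the mat extends 80 mm beyond the panel on its +x and -x sides, free of things.
- tumbler: Dark wine-red drinking tumbler, 54 mm across at the foot, 68 mm at the rim, 120 mm tall, loose, standing on the blue panel, 110 to 145 mm from the middle line of the mat. Origin at the centre of its underside. Leave alone.
- soda_can: Blue can, 66 mm across, 120 mm tall, loose, to the left of the mat. Origin under its centre. Leave alone.
- soap: Clear soap bottle with blue label, 60 mm across, 170 mm tall, loose, to the right of the mat, nearer the robot. Origin under its centre. Leave alone.
- mill: Dark wood pepper mill, 56 mm across, 145 mm tall, loose, to the right of the mat. Origin under its centre. Leave alone.
- nut_jar: Amber glass jar, 100 mm across, 140 mm tall, loose, left of the mat. Origin under its centre. Leave alone.
- artichoke: Green artichoke, 105 mm across, 92 mm tall, loose, right of the mat. Origin under its centre. Leave alone.
Things that resemble listed ones, but are neither listed nor needed, are in the scene too. Of the things like the board, leave any that is green or white; of the rest the larger one is meant.

How it is judged:
By the outcome, as a careful person would: the job done as asked, in the order asked, and still so for the second after the job is handed in, with the robot touching nothing.
It also fails if it takes over 54 s, if anything falls off the work surface, if the arm or the gripper's body presses on something with over 40 N, if the wrist force passes 120 N, or if a joint passes its speed limit or range.

## Working session

There is one attempt and no reset: what is moved stays moved. The work goes in short steps, Python scripts to look and compute and a tool call to move; the robot and the scene stay as the last step left them, time stands still between calls to the robot, and variables do not carry over. Pictures are saved under pics/ and viewed, at most 10 in all, crops included, and the job is handed in when it is done.

Besides the shell and the picture viewer there is one more tool, called after "Emit:" by a JSON object that holds its "op" and its "data", one argument or row to a line. jog_arm: Moves the arm, as the interface text tells. Its arguments: {"type":"object","properties":{"deltas":{"type":"array"},"claw":{"type":"number"}},"required":["deltas"]}

```bash
mkdir -p pics; cat > h.py <<'E'
import numpy as np, cv2
from scipy.spatial.transform import Rotation as R
from bench import robot
def cam(n):
    return robot.read_camera(n)
def ray(c,rc):
    h=c["pixels"].shape[0]; f=h/2/np.tan(np.radians(c["vertical_fov"])/2)
    d=np.array([(rc[1]-c["cx"])/f,-(rc[0]-c["cy"])/f,-1.0])
    return R.from_quat(c["orientation"]).apply(d)
def at(c,rc,z):
    d=ray(c,rc); e=np.array(c["eye"]); return e+d*(z-e[2])/d[2]
def proj(c,p):
    h=c["pixels"].shape[0]; f=h/2/np.tan(np.radians(c["vertical_fov"])/2)
    q=R.from_quat(c["orientation"]).inv().apply(np.array(p)-c["eye"])
    return c["cy"]-f*q[1]/-q[2], c["cx"]+f*q[0]/-q[2]
E
python3 - <<'E'
from h import *
np.set_printoptions(precision=3,suppress=True)
o=robot.get_obs(); print(o["time_s"],o["tcp_pos"],o["eef_rot"],o["gripper_width"])
ims=[]
for n in ["top","side"]:
    c=cam(n); cv2.imwrite(f"pics/{n}0.png",c["pixels"]); print(n,c["eye"],c["orientation"],c["vertical_fov"],c["cx"],c["cy"],[k for k in c])
    for t in ["mat","red_panel","blue_panel","board","board_center","corner_a","corner_b","corner_c","corner_d","tin","tumbler"]:
        zs={"board_center":.097,"corner_c":.192,"corner_d":.192,"mat":0}
        for r in robot.pinpoint(t,n)[:3]:
            print(n,t,np.round(r["location"],1),round(r["score"],2),at(c,r["location"],zs.get(t,.002)))
E
```

```text
0.0 [ 0.185 -0.596  0.235] [-0.15   0.989  0.001 -0.   ] 0.08710100716510764
top [ 0.208 -0.006  1.54 ] [-0.076  0.08   0.726 -0.679] 46.82769877877871 263.48705547343445 192.4980485443323 ['pixels', 'vertical_fov', 'cx', 'cy', 'eye', 'orientation']
top red_panel [200.6 286.7] 0.92 [ 0.519 -0.106  0.002]
top red_panel [169.7 249.5] 0.43 [0.641 0.018 0.002]
top red_panel [199.3 216.5] 0.41 [0.541 0.141 0.002]
top blue_panel [201.9 216.1] 0.55 [0.531 0.143 0.002]
top blue_panel [218.4 144.4] 0.49 [0.489 0.397 0.002]
top board [203.5 250. ] 0.93 [0.517 0.024 0.002]
top board [294.1 186.1] 0.74 [0.22  0.259 0.002]
top board [272.9 362.5] 0.74 [ 0.25  -0.345  0.002]
top board_center [267.7 369.9] 0.89 [ 0.262 -0.35   0.097]
top board_center [290.8 181.2] 0.8 [0.231 0.257 0.097]
top board_center [193.7 251.6] 0.78 [0.531 0.015 0.097]
top corner_a [100.8 210.4] 0.95 [0.917 0.148 0.002]
top corner_a [285.8 386.4] 0.86 [ 0.202 -0.421  0.002]
top corner_a [111.  218.1] 0.86 [0.875 0.121 0.002]
top corner_b [100.8 210.4] 0.95 [0.917 0.148 0.002]
top corner_b [285.8 386.4] 0.86 [ 0.202 -0.421  0
[... 1129 characters left out ...]
0.002]
side corner_a [173.5 282.3] 0.93 [ 0.467 -0.309  0.002]
side corner_a [261.4 374.3] 0.9 [0.182 0.159 0.002]
side corner_b [123.1 361.1] 0.97 [ 0.127 -0.821  0.002]
side corner_b [173.5 282.3] 0.93 [ 0.467 -0.309  0.002]
side corner_b [261.4 374.3] 0.9 [0.182 0.159 0.002]
side corner_c [123.1 361.1] 0.97 [ 0.193 -0.374  0.192]
side corner_c [173.5 282.3] 0.93 [0.456 0.022 0.192]
side corner_c [261.4 374.3] 0.9 [0.236 0.384 0.192]
side corner_d [123.1 361.1] 0.97 [ 0.193 -0.374  0.192]
side corner_d [173.5 282.3] 0.93 [0.456 0.022 0.192]
side corner_d [261.4 374.3] 0.9 [0.236 0.384 0.192]
side tin [222.  258.6] 0.31 [0.525 0.007 0.002]
side tumbler [251.3 248.6] 0.64 [0.54  0.153 0.002]
```

View pics/top0.png

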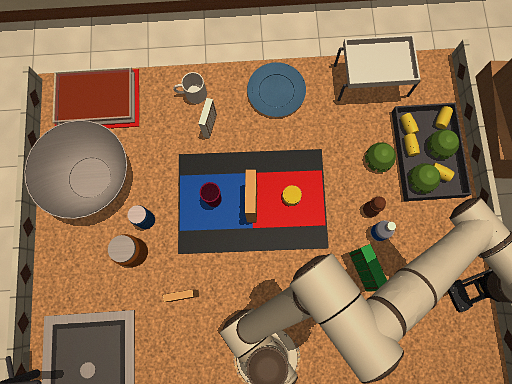

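View pics/side0.png

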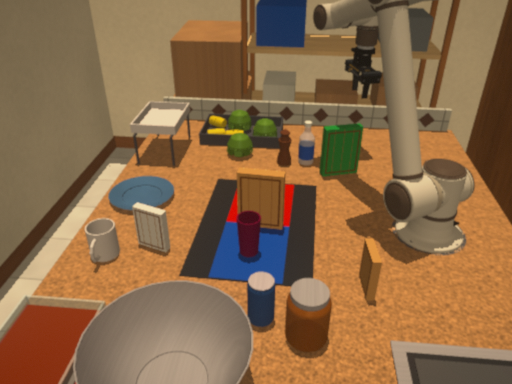

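Board-like things (row, col in the top view): light wood on the mat (195,250), small wood (295,181), white (118,207) and green (268,370). The one on the mat's middle line is the larger wooden one, so it's the board that's meant. The red panel is on the right (-y), with the tin at (195,291). The tumbler is on the blue panel at (194,210).

```bash
python3 - <<'E'
from h import *
np.set_printoptions(precision=3,suppress=True)
c=cam("top"); s=cam("side"); im=c["pixels"]; hsv=cv2.cvtColor(im,cv2.COLOR_BGR2HSV)
roi=np.zeros(im.shape[:2],np.uint8); roi[145:258,170:335]=1
def comp(m):
    n,l,st,ce=cv2.connectedComponentsWithStats((m*roi).astype(np.uint8)); i=1+st[1:,4].argmax(); return (l==i).astype(np.uint8)
def rect(m,z):
    k=cv2.findContours(m,cv2.RETR_EXTERNAL,cv2.CHAIN_APPROX_NONE)[0]; k=max(k,key=len)[:,0,::-1]
    P=np.array([at(c,q,z)[:2] for q in k],np.float32); r=cv2.minAreaRect(P); return r,P
H,S,V=cv2.split(hsv)
red=comp(((H<6)|(H>174))&(S>200)&(V>180)); blue=comp((H>105)&(H<130)&(S>150)&(V>90))
dark=comp((S<90)&(V<75)|((H<6)|(H>174))&(S>200)&(V>180)|(H>105)&(H<130)&(S>150)&(V>90)|((H>8)&(H<28)&(V>0)&(roi>0)&False))
yel=comp((H>22)&(H<34)&(S>150)&(V>150))
for n,m,z in [("red",red,.002),("blue",blue,.002),("mat",dark,.002),("tin",yel,.042)]:
    r,P=rect(m,z); print(n,np.array(r[0]),np.array(r[1]),r[2],m.sum())
for n,cc in [("top",c),("side",s)]:
  for t in ["board","tin","tumbler"]:
    for r in robot.masks_of(t,n)[:2]:
        ys,xs=np.where(r["pixels"]); print(n,t,r["score"],r["location"],ys.min(),ys.max(),xs.min(),xs.max())
a=cv2.resize(im[140:260,165:335],None,fx=4.5,fy=4.5,interpolation=cv2.INTER_CUBIC); cv2.imwrite("pics/crop1.png",a)
E
```

```text
red [ 0.527 -0.11 ] [0.252 0.199] 88.26483154296875 3308
blue [0.535 0.147] [0.249 0.2  ] 88.3469467163086 2877
mat [0.531 0.018] [0.519 0.36 ] 88.22608947753906 12367
tin [ 0.533 -0.122] [0.059 0.057] 86.11785125732422 218
top board 0.88 [195.7, 249.4] 168 221 244 257
top board 0.73 [297.2, 182.9] 289 301 163 198
top tin 0.75 [193.3, 294.3] 185 205 282 301
top tin 0.63 [192.9, 250.9] 169 221 245 256
top tumbler 0.58 [194.7, 211.7] 182 206 200 220
top tumbler 0.38 [194.6, 292.3] 184 205 282 301
side board 0.92 [193.5, 264.8] 168 229 236 285
side board 0.77 [227.2, 153.3] 204 251 132 170
side tumbler 0.82 [231.3, 248.0] 211 258 235 260
side tumbler 0.47 [192.2, 261.1] 167 229 236 284
```

View pics/crop1.png

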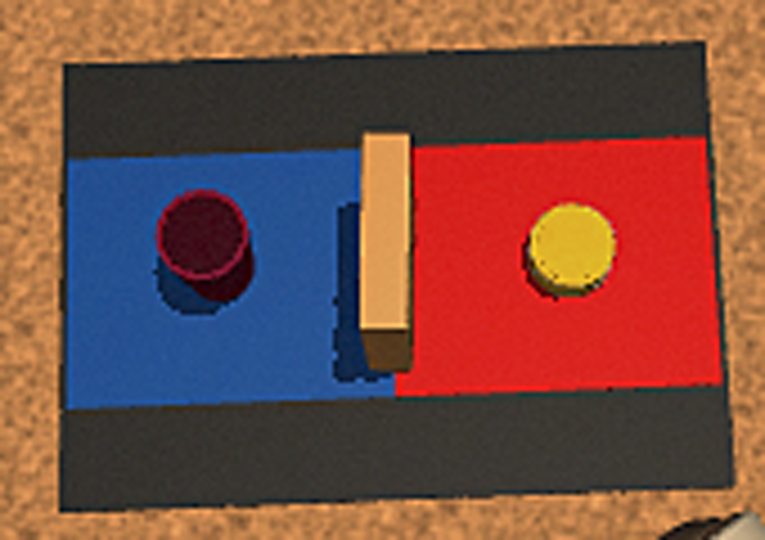

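The enlarged crop confirms it. The board's light top spans crop (360–410, 132–328), straddling the blue/red line. The yellow tin is at crop (572,246) and the tumbler rim at (203,236).

```bash
cat >> h.py <<'E'
def go(p,heading=None):
    "world target -> tool-axis units from the measured pose; heading of tool y in degrees"
    o=robot.get_obs(); r=R.from_quat(o["eef_rot"]); d=r.inv().apply(np.array(p)-o["tcp_pos"])/.2
    y=r.apply([0,1,0]); h=np.degrees(np.arctan2(y[1],y[0]))
    t=0 if heading is None else -((heading-h+180)%360-180)/180
    return np.round(np.append(d,t),4), round(h,2)
E
python3 - <<'E'
from h import *
np.set_printoptions(precision=3,suppress=True)
c=cam("top")
q=[(169.3,245.4),(169.3,256.1),(212.9,255.2),(212.9,245)]
P=np.array([at(c,a,.192)[:2] for a in q]); print(P,P.mean(0)); r=cv2.minAreaRect(P.astype(np.float32)); print(r)
print(go([.185,-.5965,.265]),go([.464,-.120,.265],178.2),go([.464,-.120,.10],178.2))
E
```

```text
[[ 0.59   0.028]
 [ 0.588 -0.006]
 [ 0.448  0.006]
 [ 0.451  0.037]] [0.519 0.016]
((0.5190827250480652, 0.01592084765434265), (0.03375810757279396, 0.13955774903297424), 86.12460327148438)
(array([ 0.   ,  0.002, -0.142,  0.   ]), np.float64(107.24)) (array([-2.038,  1.865, -0.142, -0.394]), np.float64(107.24)) (array([-2.038,  1.865,  0.683, -0.394]), np.float64(107.24))
```

Emit:
{"op": "jog_arm", "data": {
  "deltas": [
    [-0.1, 0.09, -0.14, 0],
    [-0.35, 0.32, -0.14, 0],
    [-0.6, 0.55, -0.14, 0],
    [-0.8, 0.74, -0.14, 0],
    [-1, 0.92, -0.14, 0],
    [-1, 0.92, -0.14, 0]
  ],
  "claw": 0
}}

```text
time_s: 2.4
tcp_pos: [0.3233, -0.3593, 0.2652]
eef_rot: [-0.153, 0.988, -0.0, 0.001]
wrist_force: [-0.7, -0.6, 0.8]
gripper_width: 0.0353
grip_force: 0.0
```

Emit:
{"op": "jog_arm", "data": {
  "deltas": [
    [-0.2, 0.18, 0, 0],
    [-0.4, 0.36, 0, 0],
    [-0.6, 0.54, 0, 0],
    [-0.8, 0.73, 0, 0],
    [-1, 0.93, 0, 0],
    [-1, 0.93, 0, 0]
  ]
}}

```text
time_s: 3.15
tcp_pos: [0.4592, -0.1231, 0.2645]
eef_rot: [-0.152, 0.988, -0.0, 0.0]
wrist_force: [-0.3, -1.1, 0.2]
gripper_width: 0.0003
grip_force: 0.0
```

Emit:
{"op": "jog_arm", "data": {
  "deltas": [
    [0, 0, 0, -0.394],
    [0, 0, 0, -0.394],
    [0, 0, 0, -0.394],
    [0, 0, 0, -0.394],
    [0, 0, 0, -0.394],
    [0, 0, 0, -0.394],
    [0, 0, 0, -0.394],
    [0, 0, 0, -0.394],
    [0, 0, 0, -0.394]
  ]
}}

```text
time_s: 4.28
tcp_pos: [0.4574, -0.1257, 0.2645]
eef_rot: [-0.695, 0.719, 0.0, -0.0]
wrist_force: [0.4, 0.4, -0.2]
gripper_width: 0.0004
grip_force: 0.0
```

```bash
python3 - <<'E'
from h import *
o=robot.get_obs(); print(o["time_s"],o["tcp_pos"],o["joint_positions"],o["wrist_force"],o["gripper_width"])
print(go([.464,-.120,.06],178.2),go([.464,-.120,.024],178.2))
c=cam("wrist"); cv2.imwrite("pics/w1.png",c["pixels"])
E
```

```text
4.275 [ 0.457382   -0.12574     0.26454827] [ 7.53553630e-02  1.04018944e-01 -2.99043198e-01  6.22211128e-05
 -1.16786832e+00 -1.10434462e-01] [ 0.37902818  0.40406476 -0.21020994] 0.0003679348685546426
(array([-0.0299, -0.0322,  1.0227, -0.0012]), np.float64(177.99)) (array([-2.9900e-02, -3.2200e-02,  1.2027e+00, -1.2000e-03]), np.float64(177.99))
```

Emit:
{"op": "jog_arm", "data": {
  "deltas": [
    [-0.03, -0.03, 0.25, 0],
    [-0.03, -0.03, 0.5, 0],
    [-0.03, -0.03, 0.75, 0],
    [-0.03, -0.03, 0.95, 0],
    [-0.03, -0.03, 1, 0],
    [-0.03, -0.03, 1, 0]
  ]
}}

```text
time_s: 5.08
tcp_pos: [0.4643, -0.1193, 0.0649]
eef_rot: [-0.696, 0.718, -0.0, -0.0]
wrist_force: [0.6, 0.0, 0.4]
gripper_width: 0.0003
grip_force: 0.0
```

```bash
python3 - <<'E'
from h import *
o=robot.get_obs(); print(o["time_s"],o["tcp_pos"],o["wrist_force"])
print(go([.464,-.120,.024],178.2),go([.610,-.1245,.024],178.2))
c=cam("side"); cv2.imwrite("pics/s1.png",c["pixels"]); c=cam("top"); cv2.imwrite("pics/t1.png",cv2.resize(c["pixels"][140:260,165:335],None,fx=4,fy=4))
E
```

```text
5.075 [ 0.46430484 -0.11934353  0.06485052] [0.57583034 0.01133242 0.36048325]
(array([ 0.0033,  0.0014,  0.2043, -0.0003]), np.float64(178.15)) (array([ 2.200e-03, -7.289e-01,  2.043e-01, -3.000e-04]), np.float64(178.15))
```

View pics/s1.png

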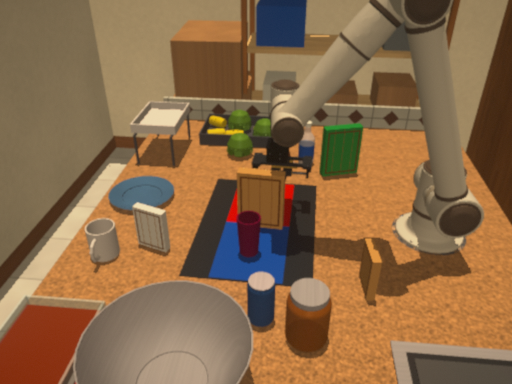

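The side view shows the gripper (280,165) behind the board, which is still standing at (262,198). Nothing is disturbed. Next I lower the fingers and push the first stretch.

Emit:
{"op": "jog_arm", "data": {
  "deltas": [
    [0, 0, 0.1, 0],
    [0, 0, 0.2, 0],
    [0, 0, 0.2, 0],
    [0, -0.04, 0.2, 0],
    [0, -0.08, 0.2, 0],
    [0, -0.12, 0.2, 0],
    [0, -0.16, 0.2, 0],
    [0, -0.2, 0.2, 0],
    [0, -0.24, 0.2, 0],
    [0, -0.28, 0.2, 0],
    [0, -0.32, 0.2, 0],
    [0, -0.36, 0.2, 0],
    [0, -0.4, 0.2, 0],
    [0, -0.44, 0.2, 0],
    [0, -0.46, 0.2, 0],
    [0, -0.46, 0.2, 0]
  ]
}}

```text
time_s: 7.18
tcp_pos: [0.5537, -0.1226, 0.0248]
eef_rot: [-0.695, 0.719, 0.002, -0.002]
wrist_force: [-5.6, 0.4, 5.3]
gripper_width: 0.0004
grip_force: 3.4
```

```bash
python3 - <<'E'
from h import *
np.set_printoptions(precision=3,suppress=True)
o=robot.get_obs(); print(o["time_s"],o["tcp_pos"],o["wrist_force"])
c=cam("top"); cv2.imwrite("pics/t2.png",cv2.resize(c["pixels"][130:270,165:365],None,fx=4,fy=4,interpolation=cv2.INTER_CUBIC))
for r in robot.masks_of("tin","top")[:2]: print(r["score"],r["location"],at(c,r["location"],.042))
print(go([.6185,-.1245,.024]))
E
```

```text
7.175 [ 0.554 -0.123  0.025] [-5.578  0.363  5.32 ]
(array([-0.001, -0.324,  0.002,  0.   ]), np.float64(178.12))
```

View pics/t2.png

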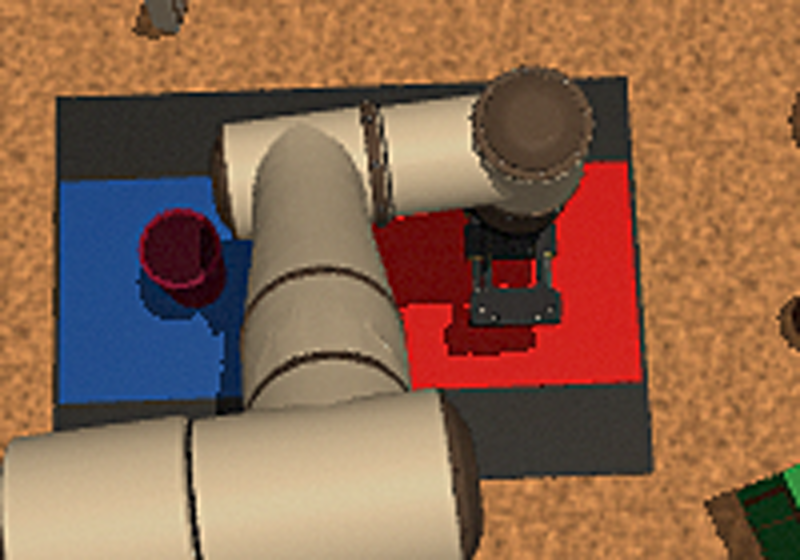

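The top view shows the arm covering the board. The gripper is at about (515,300) in the crop and hides the tin. The force reading shows contact, so I check the tin with the wrist camera.

```bash
python3 - <<'E'
from h import *
c=cam("wrist"); s=cam("side")
cv2.imwrite("pics/w2.png",np.hstack([cv2.resize(c["pixels"],(420,315)),cv2.resize(s["pixels"][110:250,190:340],(338,315))]))
E
```

```text
(no output)
```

View pics/w2.png

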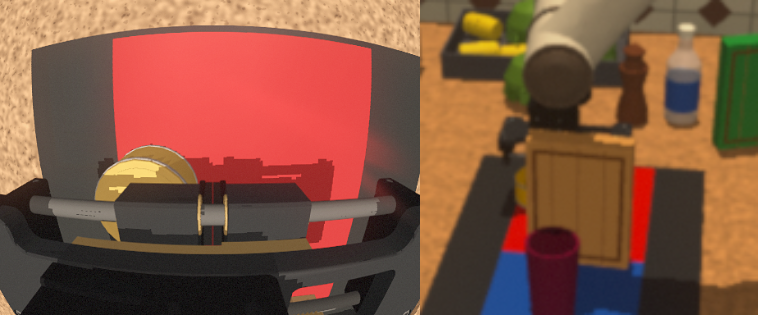

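The wrist view shows the tin at about (150,190), at the left end of the shut fingers. Two rim arcs are offset, so I check for tilt by overlaying the rims an upright tin would show.

```bash
python3 - <<'E'
from h import *
np.set_printoptions(precision=3,suppress=True)
c=cam("wrist"); print(c["eye"],R.from_quat(c["orientation"]).as_matrix())
f=192/np.tan(np.radians(c["vertical_fov"])/2)
def fp(p):
    q=R.from_quat(c["orientation"]).inv().apply(np.array(p)-c["eye"]); v=np.array([q[0],-q[1],-q[2]])
    th=np.arctan2(np.hypot(v[0],v[1]),v[2]); u=v[:2]/np.hypot(v[0],v[1]); return np.array([c["cx"],c["cy"]])+f*th*u
im=cv2.resize(c["pixels"],None,fx=2,fy=2,interpolation=cv2.INTER_CUBIC)
x0,y0=.554+.015+.0335,-.124
for z,col in [(.042,(255,0,255)),(.002,(255,255,0))]:
    k=np.array([fp([x0+.0335*np.cos(a),y0+.0335*np.sin(a),z])*2 for a in np.linspace(0,6.28,60)],int)
    cv2.polylines(im,[k],True,col,1)
print(fp([x0,y0,.042]))
cv2.imwrite("pics/w3.png",im[300:640,180:640])
E
```

```text
[ 0.552 -0.193  0.174] [[-0.999 -0.033 -0.003]
 [ 0.032 -0.965 -0.26 ]
 [ 0.006 -0.26   0.965]]
[164.75  258.275]
```

View pics/w3.png

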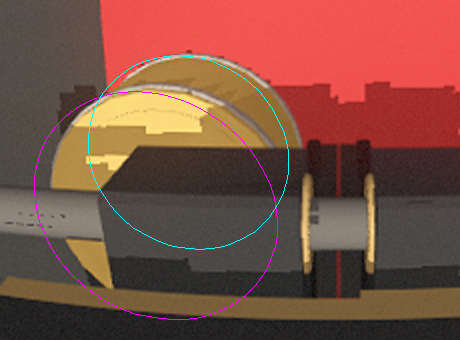

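The side wall on view faces the camera, and both rims match an upright tin centred near x≈0.598. I push the remaining 69 mm or so.

Emit:
{"op": "jog_arm", "data": {
  "deltas": [
    [0, -0.03, 0, 0],
    [0, -0.06, 0, 0],
    [0, -0.09, 0, 0],
    [0, -0.12, 0, 0],
    [0, -0.15, 0, 0],
    [0, -0.18, 0, 0],
    [0, -0.21, 0, 0],
    [0, -0.24, 0, 0],
    [0, -0.27, 0, 0],
    [0, -0.3, 0, 0],
    [0, -0.325, 0, 0],
    [0, -0.345, 0, 0],
    [0, -0.345, 0, 0],
    [0, -0.345, 0, 0]
  ]
}}

```text
time_s: 9.18
tcp_pos: [0.6234, -0.1247, 0.0248]
eef_rot: [-0.695, 0.719, 0.001, -0.001]
wrist_force: [-5.0, 0.7, 5.5]
gripper_width: 0.0001
grip_force: 3.0
```

Emit:
{"op": "jog_arm", "data": {
  "deltas": [
    [0, 0.05, 0, 0],
    [0, 0.15, 0, 0],
    [0, 0.2, -0.2, 0],
    [0, 0.2, -0.5, 0],
    [0, 0.2, -0.8, 0],
    [0, 0.2, -1, 0],
    [0, 0.2, -1, 0]
  ]
}}

```text
time_s: 10.05
tcp_pos: [0.5869, -0.1231, 0.2289]
eef_rot: [-0.696, 0.718, -0.004, 0.004]
wrist_force: [0.0, 0.7, 0.2]
gripper_width: 0.0005
grip_force: 0.0
```

```bash
python3 - <<'E'
from h import *
np.set_printoptions(precision=3,suppress=True)
o=robot.get_obs(); print(o["time_s"],o["tcp_pos"],o["wrist_force"],o["joint_positions"])
c=cam("wrist"); cv2.imwrite("pics/w4.png",c["pixels"])
R0=R.from_quat(c["orientation"]); f=192/np.tan(np.radians(c["vertical_fov"])/2)
def fat(rc,z):
    u=np.array([rc[1]-c["cx"],rc[0]-c["cy"]]); r=np.hypot(*u); th=r/f; u=u/r*np.sin(th)
    d=R0.apply([u[0],-u[1],-np.cos(th)]); return np.array(c["eye"])+d*(z-c["eye"][2])/d[2]
for r in robot.pinpoint("tin","wrist")[:2]: print("pin",r["score"],r["location"],fat(r["location"],.002))
for r in robot.masks_of("tin","wrist")[:2]:
    ys,xs=np.where(r["pixels"]); print(r["score"],xs.min(),xs.max(),ys.min(),ys.max())
t=cam("top")
for r in robot.masks_of("tin","top")[:2]: print("top",r["score"],r["location"],at(t,r["location"],.042))
cv2.imwrite("pics/t4.png",np.hstack([cv2.resize(c["pixels"],(400,300)),cv2.resize(t["pixels"][130:270,165:350],(396,300))]))
E
```

```text
10.05 [ 0.587 -0.123  0.229] [0.001 0.724 0.242] [ 0.063  0.342 -0.076  0.001 -1.142 -0.095]
pin 0.68 [169.0, 200.2] [ 0.666 -0.126  0.002]
0.62 166 225 143 200
top 0.67 [157.6, 382.6] [ 0.642 -0.453  0.042]
```

View pics/t4.png

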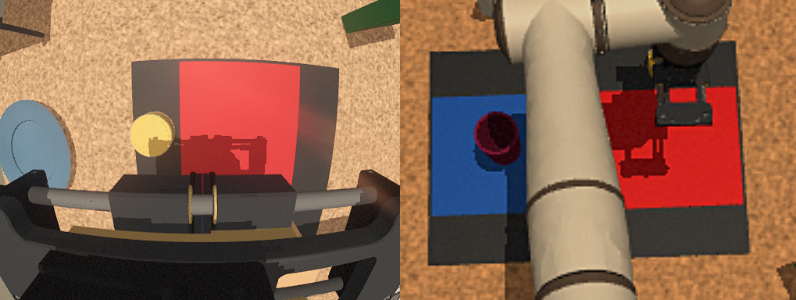

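The wrist view has the tin upright at (152,133) on the grey strip. It measures (0.666, −0.126), about 6 mm clear of the red edge. Next I go over to the blue side of the board.

```bash
python3 - <<'E'
from h import *
print(go([.523,.075,.285],176.1),go([.523,.075,.179],176.1))
E
```

```text
(array([-0.9797,  0.3376, -0.3107,  0.0114]), np.float64(178.15)) (array([-0.9796,  0.3358,  0.2193,  0.0114]), np.float64(178.15))
```

Emit:
{"op": "jog_arm", "data": {
  "deltas": [
    [0, 0, -0.25, 0],
    [-0.1, 0.05, -0.31, 0.0114],
    [-0.35, 0.15, -0.31, 0.0114],
    [-0.6, 0.25, -0.31, 0.0114],
    [-0.85, 0.33, -0.31, 0.0114],
    [-0.98, 0.337, -0.31, 0.0114],
    [-0.98, 0.337, -0.31, 0.0114],
    [-0.98, 0.337, -0.31, 0.0114]
  ]
}}

```text
time_s: 11.3
tcp_pos: [0.5235, 0.0745, 0.2856]
eef_rot: [-0.683, 0.731, 0.0, -0.001]
wrist_force: [0.8, 0.3, -0.9]
gripper_width: 0.0005
grip_force: 0.0
```

```bash
python3 - <<'E'
from h import *
np.set_printoptions(precision=3,suppress=True)
o=robot.get_obs(); print(o["time_s"],o["tcp_pos"],o["eef_rot"],o["wrist_force"])
print(go([.523,.075,.179],176.1),go([.5165,-.02,.179],176.1))
t=cam("top")
for r in robot.masks_of("tin","top")[:2]: print("top",r["score"],r["location"],at(t,r["location"],.042))
w=cam("wrist")
cv2.imwrite("pics/t5.png",np.hstack([cv2.resize(w["pixels"],(400,300)),cv2.resize(t["pixels"][130:270,165:350],(396,300))]))
E
```

```text
11.3 [0.524 0.075 0.286] [-0.683  0.731  0.    -0.001] [ 0.796  0.301 -0.855]
(array([-0.003,  0.002,  0.533, -0.   ]), np.float64(176.09)) (array([ 0.473,  0.002,  0.534, -0.   ]), np.float64(176.09))
top 0.77 [158.3, 292.3] [ 0.661 -0.135  0.042]
```

View pics/t5.png

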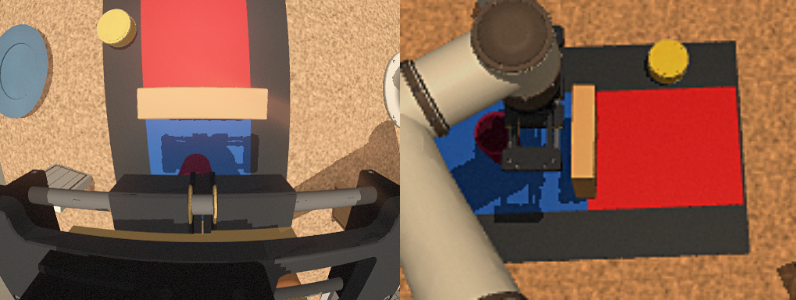

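The tin stands upright on the grey strip, at (668,62) in the top crop, with a visible gap to the red. The board is still standing at (583,140) and the fingers are between it and the tumbler. Now I descend to tip height 165 mm, clear of the 122 mm tumbler, and push towards the red panel.

Emit:
{"op": "jog_arm", "data": {
  "deltas": [
    [0, 0, 0.2, 0],
    [0, 0, 0.4, 0],
    [0, 0, 0.53, 0],
    [0, 0, 0.53, 0],
    [0.06, 0, 0.53, 0],
    [0.12, 0, 0.53, 0],
    [0.16, 0, 0.53, 0],
    [0.19, 0, 0.53, 0],
    [0.21, 0, 0.53, 0]
  ]
}}

```text
time_s: 12.58
tcp_pos: [0.5209, 0.0327, 0.1809]
eef_rot: [-0.683, 0.731, -0.0, 0.0]
wrist_force: [0.8, 1.0, 0.2]
gripper_width: 0.0004
grip_force: 0.2
```

Emit:
{"op": "jog_arm", "data": {
  "deltas": [
    [0.03, 0, 0, 0],
    [0.06, 0, 0, 0],
    [0.09, 0, 0, 0],
    [0.12, 0, 0, 0]
  ]
}}

```text
time_s: 13.08
tcp_pos: [0.5191, 0.0087, 0.1804]
eef_rot: [-0.683, 0.731, 0.0, -0.0]
wrist_force: [-0.1, 0.5, -0.1]
gripper_width: 0.0005
grip_force: 0.0
```

Emit:
{"op": "jog_arm", "data": {
  "deltas": [
    [0.04, 0, 0, 0],
    [0.08, 0, 0, 0],
    [0.11, 0, 0, 0],
    [0.11, 0, 0, 0],
    [0.11, 0, 0, 0],
    [0.11, 0, 0, 0],
    [0.11, 0, 0, 0],
    [0.11, 0, 0, 0]
  ]
}}

```text
time_s: 14.08
tcp_pos: [0.5177, -0.0127, 0.1805]
eef_rot: [-0.683, 0.731, 0.0, 0.0]
wrist_force: [0.4, 0.9, -0.5]
gripper_width: 0.0003
grip_force: 0.0
```

Emit:
{"op": "jog_arm", "data": {
  "deltas": [
    [0, 0, -0.2, 0],
    [-0.1, 0, -0.4, 0],
    [-0.4, 0, -0.5, 0],
    [-0.7, 0, -0.5, 0],
    [-1, 0, -0.5, 0],
    [-1, 0, -0.5, 0]
  ]
}}

```text
time_s: 14.82
tcp_pos: [0.5312, 0.1903, 0.2799]
eef_rot: [-0.684, 0.729, 0.0, -0.0]
wrist_force: [-0.7, -1.0, -0.4]
gripper_width: 0.0005
grip_force: 0.0
```

```bash
python3 - <<'E'
from h import *
np.set_printoptions(precision=3,suppress=True)
o=robot.get_obs(); print(o["time_s"],o["tcp_pos"],o["wrist_force"])
t=cam("top"); im=t["pixels"]; H,S,V=cv2.split(cv2.cvtColor(im,cv2.COLOR_BGR2HSV))
B=max([r for r in robot.masks_of("board","top")],key=lambda r:r["pixels"][150:235,250:330].sum())["pixels"].astype(np.uint8)
def hull(m,z):
    k=max(cv2.findContours(m,cv2.RETR_EXTERNAL,cv2.CHAIN_APPROX_NONE)[0],key=len)[:,0,::-1]
    return np.array([at(t,q,z)[:2] for q in k],np.float32)
r=cv2.minAreaRect(hull(B,.036)); print("board",r)
y=((H>22)&(H<34)&(S>150)&(V>120)).astype(np.uint8); y[:140]=0;y[180:]=0;y[:,:260]=0;y[:,330:]=0
tr=cv2.minAreaRect(hull(y,.042)); print("tin",tr)
cR=np.array([.527,-.110]); a=np.radians(-1.8); M=np.array([[np.cos(a),np.sin(a)],[-np.sin(a),np.cos(a)]])
print("board corners in panel (mm)",(cv2.boxPoints(r)-cR)@M.T*1000,"tin",(np.array(tr[0])-cR)@M.T*1000)
cv2.imwrite("pics/t6.png",cv2.resize(im[130:270,165:350],None,fx=4,fy=4,interpolation=cv2.INTER_CUBIC))
E
```

```text
14.825 [0.531 0.19  0.28 ] [-0.69  -1.029 -0.355]
board ((0.5075051784515381, -0.09778885543346405), (0.19334271550178528, 0.14682738482952118), 87.40055084228516)
tin ((0.6586315631866455, -0.13167819380760193), (0.0340082161128521, 0.03961362689733505), 23.428865432739258)
board corners in panel (mm) [[-94.624 -84.045]
 [ 52.189 -86.093]
 [ 54.887 107.23 ]
 [-91.926 109.279]] tin [132.248 -17.533]
```

View pics/t6.png

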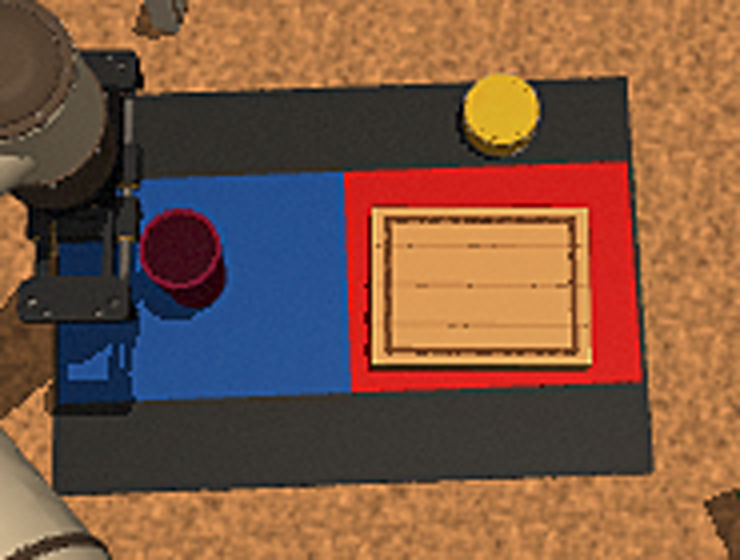

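The board lies flat and fully inside the red panel, at crop (370–592, 207–370), with red showing all round. The tin is upright at (501,113), with a grey gap to the red edge, and the tumbler hasn't moved at (182,250). The gripper is clear of everything, so I hand in.

```bash
python3 -c "
from bench import robot
print(robot.job_done())"
```

```text
the job is handed in; nothing more can be done
None
```

The job is handed in: the tin was pushed upright off the red panel first, then the board was tipped over and lies flat, entirely on the red, and the tumbler did not move.

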